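# Square up a pile of bead cases

## Task

Stack the three bead cases as one square pile in the blue-posted squaring frame: turquoise at the bottom, where it already lies loosely, then gold, then silver on top. Every case must lie flat, flush against both blue side posts and with its end touching the red end stop, whose setting is not known beforehand and must be felt or seen. Set the cases down and slide them up gently, without dropping or ramming them, and leave the two jars and the pliers where they are.

Things in the scene. Friction and masses are not known exactly. Their poses are not given: they have to be found in the camera images.
- frame: squaring frame, fixed, yaw varies: aluminium base plate, 230 (x) x 150 mm (y), 8 mm thick; origin on the bench. The pile lies lengthwise along its x. A red end stop (60 wide, 44 tall above the plate, 12 mm thick, screw on top up to 62 mm above the bench) faces -x, its face locked anywhere from x = 72 to 88 mm: this setting is not reported, find it by touch or sight.
- frame_posts (a point): point on the frame's plate top midway between the two blue side posts, in the plane of their inner faces, which look to +y: frame x = 22, y = -28, z = 8 mm. A case flush with the posts has its centre line at frame y = 0. Posts 44 mm tall, 12 mm long, centred 42 mm either side of this point, leaving a 72 mm gap for a finger. The +y and -x sides are open.
- turquoise_case: flat closed bead case, a 120 (x) x 56 (y) x 16 mm (z) white plastic slab with a smooth rigid lid showing turquoise beads, about 0.18 kg; origin at the centre of its underside, x along its length, z out of its lid. Starts loose and slightly askew on the frame's plate, 8 mm above the bench, clear of stop and posts.
- gold_case: flat closed bead case, a 120 (x) x 56 (y) x 16 mm (z) white plastic slab with a smooth rigid lid showing gold beads, about 0.18 kg; origin at the centre of its underside, x along its length, z out of its lid. Starts lying on one of the stand's two ramps, either one, tilted 32 degrees with its lower end against the ramp's lip.
- silver_case: flat closed bead case, a 120 (x) x 56 (y) x 16 mm (z) white plastic slab with a smooth rigid lid showing silver beads, about 0.18 kg; origin at the centre of its underside, x along its length, z out of its lid. Starts lying on one of the stand's two ramps, either one, tilted 32 degrees with its lower end against the ramp's lip.
- stand: inspection stand, fixed, yaw varies; origin on the bench under its centre. Two wooden ramps, 40 mm wide (narrower than a case, so fingers pass on both sides), at y = -65 and +65 mm, rise towards +x at 0.56 rad (32 degrees); the middle of a ramp's surface is at x = 0, z = 56 mm. An 8 mm high lip closes the lower (-x) end.
- led_bar (a point): middle of the stand's LED bar (22 x 250 x 14 mm, along the stand's y, 213 mm above the bench, over both ramps, on a central post behind). It blocks a gripper coming straight down on the cases, but not one coming square to the ramp from the robot's side.
- bead_jar: jar with gold content, radius 27, height 80 mm, origin under its centre; leave alone
- stone_jar: jar with turquoise content, radius 23, height 64 mm, origin under its centre; leave alone
- pliers: green-handled pliers lying flat, 140 mm long, 12 mm thick; leave alone
Not all that is in view belongs to the job. Of the things that look like the gold_case, the smaller one is meant. What is shaped like the turquoise_case but black is not meant.

How it is judged:
At the end, for the whole second after the job is handed in: Turquoise, gold, silver lie piled in the frame in that order, at rest, flat within 0.05 rad, heights within 2 mm, each within 2.5 mm of posts and of the stop face, parallel to the frame within 0.03 rad and within 2 mm of the case below. (stop_c0 is the middle of the red stop, 6 mm behind its face.) (y of turquoise_case in the frame of frame between -0.0025 and 0.0025 m and z of turquoise_case in the frame of frame between 0.006 and 0.01 m and (x of stop_c0 in the frame of turquoise_case between 0.064 and 0.0685 m or x of stop_c0 in the frame of turquoise_case between -0.0685 and -0.064 m) and angle between the x axis of each of turquoise_case, gold_case, silver_case and the x axis of frame, either way round below 0.03 rad and angle between each of turquoise_case, gold_case, silver_case's own z axis and vertical below 0.05 rad and linear speed of each of turquoise_case, gold_case, silver_case below 0.01 m/s and y of gold_case in the frame of frame between -0.0025 and 0.0025 m and z of gold_case in the frame of frame between 0.022 and 0.026 m and (x of stop_c0 in the frame of gold_case between 0.064 and 0.0685 m or x of stop_c0 in the frame of gold_case between -0.0685 and -0.064 m) and y of silver_case in the frame of frame between -0.0025 and 0.0025 m and z of silver_case in the frame of frame between 0.038 and 0.042 m and (x of stop_c0 in the frame of silver_case between 0.064 and 0.0685 m or x of stop_c0 in the frame of silver_case between -0.0685 and -0.064 m) and x of gold_case in the frame of turquoise_case between -0.002 and 0.002 m and y of gold_case in the frame of turquoise_case between -0.002 and 0.002 m and x of silver_case in the frame of gold_case between -0.002 and 0.002 m and y of silver_case in the frame of gold_case between -0.002 and 0.002 m); the robot touches nothing.
It fails at once if a bystander is moved by more than 20 mm (distance of any of bead_jar, stone_jar, pliers from where it was at the start of the episode above 0.02 m).
It fails at once if a case is rammed: over 80 N against the frame or another case (contact force between any of turquoise_case, gold_case, silver_case and frame above 80 N or contact force between any of gold_case, silver_case and turquoise_case above 80 N or contact force between silver_case and gold_case above 80 N).
It fails at once if a case is dropped: it falls freely faster than 0.45 m/s (about 10 mm) ((linear speed of turquoise_case above 0.45 m/s and contact force between the fingers and turquoise_case below 0.1 N) or (linear speed of gold_case above 0.45 m/s and contact force between the fingers and gold_case below 0.1 N) or (linear speed of silver_case above 0.45 m/s and contact force between the fingers and silver_case below 0.1 N)).
It also fails if it takes over 72 s, if anything falls off the work surface, if the arm or the gripper's body presses on something with over 40 N, if the wrist force passes 120 N, or if a joint passes its speed limit or range.

## Robot

A 6-joint arm with a two-finger parallel gripper is mounted at the origin on the work surface. World frame = base frame: x ahead of the robot, y to its left, z up, the work surface at z = 0. Lengths are in m, angles in rad, forces in N, time in s.
With the tool pointing down it reaches from about 0.375 to 0.9 m from the base axis. Payload 3.1 kg.
Tool frame: the origin (TCP) lies midway between the tips of the shut fingers; the grasp point (between the pads) lies 19 mm behind it (manip.tcp_to_grasp is the distance from the TCP to the grasp point, in m); z points along the fingers, y is the line along which they close (so a half turn about z gives the same grasp; the last joint's range is limited). The gripper opens to 85 mm and grips with 20 to 120 N. Pads are 22 mm wide; open, the fingers measure 114 mm over their backs; the gripper's body (76 mm by 85 mm) begins 54 mm behind the grasp point. The pads swing forward as they close: fully open they stand 13 mm farther back than shut.
Start: joints at [-1.482, 0.527, 1.433, -0, 1.181, -0.178], TCP at [0.165, -0.603, 0.231] pointing down, gripper open.
Joint ranges: [-3.08, 3.08], [-0.75, 2.2], [0.22, 2.44], [-1.43, 4.57], [0, 2.65], [-2.85, 2.85]. Speed limits (rad/s): [2.79, 2.79, 3.14, 3.14, 3.14, 3.14].

## Interface

Orientations are given as a unit quaternion [x, y, z, w].
In Python, from station import manip gives the robot as it stands. The module is installed in compiled form; this text tells all that it offers.
- The arm moves only by the shell command python3 -m crank 'ROWS' [OPENING] [FORCE]. ROWS is JSON, a list of rows, each a list of 2 entries, a list of its own where there are three numbers: the shift along the tool's x, y, z in cm, then the turn about the tool's z in degrees. In form: [[[x, y, z], spin], ...]. A call has 1 to 10 rows; each row is the pose to reach, as a shift and turn from the pose commanded when the call began, along the tool's axes at that moment; what a row does not reach only later rows make up. A row lasts 1/10 s, in which the tool goes at most 50 mm and 8.59 degrees, less where a joint would pass 70% of its speed; a pose out of reach is approached as far as the arm can. A call with a gripper value outside its range is refused whole. OPENING is the finger opening in cm, from 0 to 8.54, set as the call begins (- or left out, the last holds). The fingers move at their own pace and stop on an object; FORCE is the grip in N (left out, the last holds). Time passes only in rows, so rows that repeat a pose let the fingers close. It gives the time, the measured TCP pose, the force and the opening at its end, in the units of the state.
- manip.sense(): the state, without advancing time (a new reading comes with each control period).
- manip.snapshot(name): name is "scene" or "top" or "wrist"; returns the picture (420x560x3 uint8, red, green, blue); there is no depth.
- manip.camera_params(name): a dict with "fx", "fy", "cx", "cy" (pixels), "k1" (the pictures are not rectified: a ray, as slopes to the right and down, at radius r is drawn at 1 + k1 r^2 times it, then the intrinsics apply), "pose" (4x4, takes a point from camera to world coordinates). Camera axes: x right, y up, looking along -z (the intrinsics and any distortion apply to the point x, -y, -z); pixel columns grow to the right and rows downward; lengths in m; the calibration is good to about 2 mm. A picture is of the moment at which its call begins: read the wrist's pose just before it. camera_params takes no time and is no camera call; for the wrist camera it gives the pose at the moment of the call.
- manip.sign_off(): hands the job in, once; it reports no verdict.
The state is a dict: "t": time; "q": joint angles; "qd": joint speeds; "tau": joint torques, N m; "tcp_pos": TCP position; "tool_rot": TCP orientation; "force": force on the tool from outside, world axes, zero at the start; "ft_torque": the same for the moment, N m; "finger_gap": opening from 0.0 (shut) to 1.0 (fully open).
Only numpy, scipy, OpenCV 4.12 (cv2) and the standard library are available. Lean on these libraries where they do the work, as an engineer would, in place of code of your own. Each camera call takes 0.05 s, during which the arm holds its last target. There are 200 camera calls.

## Working session

There is one attempt and no reset: what is moved stays moved. The work goes in short steps, Python scripts to look and compute and a shell command to move; the robot and the scene stay as the last step left them, time stands still between calls to the robot, and variables do not carry over. Pictures are saved under pics/ and viewed, on a budget of 10 in all, crops included, one or two more only if the job needs it, and the job is handed in when it is done.

```bash
mkdir -p pics; cat > h.py <<'E'
import numpy as np, cv2
from station import manip
def cam(n):
    p=manip.camera_params(n); return p
def proj(p,X):
    X=np.atleast_2d(X); T=np.linalg.inv(np.array(p["pose"])); c=X@T[:3,:3].T+T[:3,3]
    u=c[:,0]/-c[:,2]; v=-c[:,1]/-c[:,2]; s=1+p["k1"]*(u*u+v*v)
    return np.c_[p["fx"]*u*s+p["cx"],p["fy"]*v*s+p["cy"]]
def ray(p,px):
    K=np.array([[p["fx"],0,p["cx"]],[0,p["fy"],p["cy"]],[0,0,1.]])
    a=cv2.undistortPoints(np.array(px,float).reshape(-1,1,2),K,np.array([p["k1"],0,0,0.])).reshape(-1,2)
    P=np.array(p["pose"]); d=np.c_[a[:,0],-a[:,1],-np.ones(len(a))]@P[:3,:3].T
    return P[:3,3],d
def onz(p,px,z):
    o,d=ray(p,px); return o+d*((z-o[2])/d[:,2])[:,None]
def save(n,f):
    p=cam(n); im=manip.snapshot(n); cv2.imwrite(f"pics/{f}.png",im[:,:,::-1]); return im,p
E
python3 - <<'E'
from h import *
for n in("scene","top"):
    im,p=save(n,n+"0"); print({k:(np.round(v,4).tolist() if k=="pose" else v) for k,v in p.items()})
s=manip.sense(); print(s); print(manip.tcp_to_grasp)
E
```

```text
{'fx': 412.3718495998326, 'fy': 412.3718495998326, 'cx': 274.6612888617124, 'cy': 205.51474143277457, 'k1': -0.061252551132304, 'pose': [[0.5154, -0.6753, 0.5276, 1.0373], [0.8568, 0.3976, -0.3282, -0.4254], [0.0119, 0.6212, 0.7835, 0.9737], [0.0, 0.0, 0.0, 1.0]]}
{'fx': 534.7572683169112, 'fy': 534.7572683169112, 'cx': 277.1738060296875, 'cy': 218.35517922412592, 'k1': -0.16535262726839317, 'pose': [[0.0115, 0.9974, -0.0712, 0.4109], [-0.9999, 0.011, -0.0068, -0.0814], [-0.006, 0.0713, 0.9974, 1.4113], [0.0, 0.0, 0.0, 1.0]]}
{'t': 0.1, 'q': array([-1.48248912e+00,  5.28390931e-01,  1.43378425e+00,  1.39996600e-06,
        1.18142148e+00, -1.78476767e-01]), 'qd': array([ 0.00093569, -0.0010228 , -0.00433735,  0.00060141, -0.00137576,
        0.00061832]), 'tau': array([-5.00323440e-04, -4.43305242e+01, -1.78586072e+01, -2.55766272e-04,
        3.88158645e-03, -6.26285711e-06]), 'tcp_pos': array([ 0.16475319, -0.6022151 ,  0.23041739]), 'tool_rot': array([ 9.91116011e-01,  1.32996423e-01,  4.58064422e-05, -1.00095557e-03]), 'force': array([-0.17679309,  0.83830676, -0.08554155]), 'ft_torque': array([-0.00172848, -0.01892158,  0.02338158]), 'finger_gap': 1.0026092801738058}
0.0187
```

View pics/top0.png

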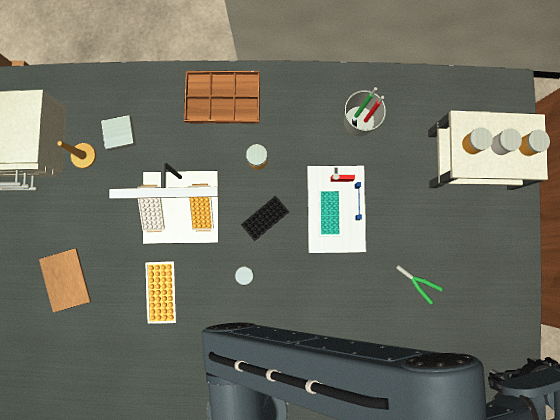

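View pics/scene0.png

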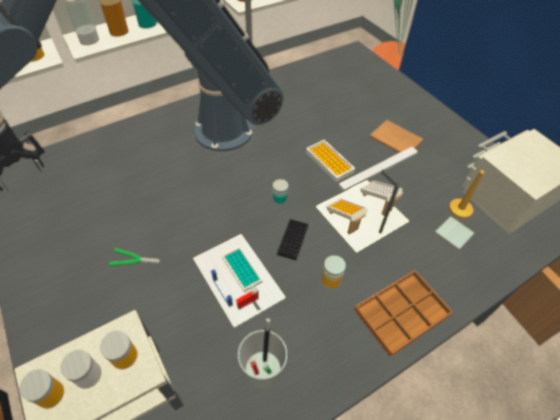

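```bash
python3 - <<'E'
from h import *
im=cv2.imread("pics/top0.png")
a=im[155:260,103:223];b=im[155:260,303:373]
cv2.imwrite("pics/crop1.png",cv2.resize(np.hstack([a,b]),None,fx=4,fy=4,interpolation=cv2.INTER_CUBIC))
p=cam("top")
print(onz(p,[(143,171),(218,171),(218,242),(143,244)],0.003).round(3))
print("frame",onz(p,[(308,166),(366,166),(366,252),(308,252)],0.008).round(3))
print("bar",onz(p,[(109,193),(218,193)],0.213).round(3))
E
```

```text
[[0.635 0.291 0.003]
 [0.636 0.088 0.003]
 [0.447 0.084 0.003]
 [0.439 0.285 0.003]]
frame [[ 0.651 -0.152  0.008]
 [ 0.654 -0.307  0.008]
 [ 0.425 -0.306  0.008]
 [ 0.424 -0.154  0.008]]
bar [[0.551 0.314 0.213]
 [0.552 0.061 0.213]]
```

View pics/crop1.png

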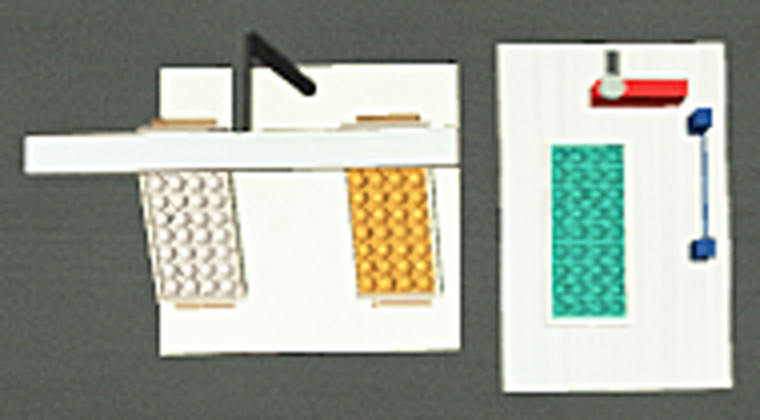

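```bash
cat > fit.py <<'E'
from h import *
from scipy.optimize import least_squares
p=cam("top")
L=lambda a:np.array([(103+x/4,155+y/4) for x,y in a]); R=lambda a:np.array([(303+(x-480)/4,155+y/4) for x,y in a])
def fit(W,M):
    W=W[:,:2];M=np.array(M,float)
    f=lambda v:(M@np.array([[np.cos(v[2]),np.sin(v[2])],[-np.sin(v[2]),np.cos(v[2])]])+v[:2]-W).ravel()
    r=least_squares(f,[*W.mean(0),0]); return r.x.round(4),np.abs(r.fun).max().round(4)
c=lambda a,b:[(a,b),(a,-b),(-a,-b),(-a,b)]
print("frame",fit(onz(p,R([(497,44),(724,44),(732,386),(503,391)]),.008),c(.115,.075)))
t=onz(p,R([(552,145),(624,145),(626,317),(552,318)]),.024);print("turq",fit(t,c(.053,.0225)))
print("bar",fit(onz(p,L([(24,136),(458,129),(458,166),(24,173)]),.220),c(.011,.125)))
print("stand",fit(onz(p,L([(160,66),(458,62),(459,349),(160,355)]),.004),c(.097,.1)))
print("gold low lid edge",onz(p,L([(357,296),(437,296)]),.038).round(4))
print("silv low lid edge",onz(p,L([(160,300),(245,298)]),.038).round(4))
print("stop face",onz(p,R([(590,106),(687,104)]),.03).round(4))
E
python3 fit.py
```

```text
frame (array([ 0.5382, -0.2284,  0.023 ]), np.float64(0.0014))
turq (array([ 0.5261, -0.2098,  0.0111]), np.float64(0.0037))
bar (array([0.5513, 0.1866, 0.0233]), np.float64(0.0005))
stand (array([0.5394, 0.1871, 0.0268]), np.float64(0.0015))
gold low lid edge [[0.479  0.1472 0.038 ]
 [0.4796 0.0951 0.038 ]]
silv low lid edge [[0.4747 0.2768 0.038 ]
 [0.4767 0.2205 0.038 ]]
stop face [[ 0.6074 -0.2099  0.03  ]
 [ 0.6096 -0.2734  0.03  ]]
```

```bash
cat > st.py <<'E'
from h import *
from scipy.spatial.transform import Rotation as Ro
import sys
# target world x,y,z,yaw -> shift cm in tool axes, spin deg
s=manip.sense();R=Ro.from_quat(s["tool_rot"]).as_matrix();P=s["tcp_pos"]
yaw=np.arctan2(R[1,0],R[0,0])
print("t",round(s["t"],2),"tcp",P.round(4),"yaw",yaw.round(4),"tilt",np.round(R[:2,2],4),"F",s["force"].round(1),"gap",round(s["finger_gap"],3))
o=np.array([.5382,-.2284]);c,sn=np.cos(.023),np.sin(.023)
d=P[:2]-o;print("frame xy mm",np.round([1e3*(c*d[0]+sn*d[1]),1e3*(-sn*d[0]+c*d[1])],1))
if len(sys.argv)>3:
    a=[float(v) for v in sys.argv[1:]]
    if len(a)>4 : w=o+np.array([c*a[0]-sn*a[1],sn*a[0]+c*a[1]])/1e3;a[0],a[1]=w # 5th arg: frame mm
    print("shift cm",(100*R.T@(np.array(a[:3])-P)).round(2),"spin",np.degrees(yaw-a[3]).round(2))
E
python3 -m crank '[[[47.1,-27.9,5],14],[[47.1,-27.9,5],14],[[47.1,-27.9,5],14],[[47.1,-27.9,5],14],[[47.1,-27.9,5],14],[[47.1,-27.9,5],14],[[47.1,-27.9,5],14],[[47.1,-27.9,5],14],[[47.1,-27.9,5],14],[[47.1,-27.9,5],14]]' 8.54 30
python3 st.py 8 19 .012 .023 1
```

```text
t: 1.1
tcp_pos: [0.5121, -0.2433, 0.1854]
tool_rot: [1.0, 0.011, -0.0, -0.0]
force: [-0.2, -1.3, -0.4]
finger_gap: 1.004
t 1.1 tcp [ 0.5121 -0.2433  0.1854] yaw 0.0224 tilt [-0.0005  0.0003] F [-0.2 -1.3 -0.4] gap 1.004
frame xy mm [-26.4 -14.3]
shift cm [ 3.45 -3.33 17.34] spin -0.03
```

```bash
python3 -m crank '[[[2,-2,2],0],[[3.4,-3.3,5],0],[[3.4,-3.3,8],0],[[3.4,-3.3,8],0]]'
python3 - <<'E'
from h import *
im,p=save("wrist","w1"); print(p["pose"].round(3).tolist())
cv2.imwrite("pics/w1b.png",cv2.resize(im[:,:,::-1],(784,588)))
E
python3 st.py 8 19 .012 .023 1
```

```text
t: 1.5
tcp_pos: [0.5418, -0.2087, 0.1018]
tool_rot: [1.0, 0.012, -0.004, -0.003]
force: [-0.3, -0.1, -0.5]
finger_gap: 0.998
[[0.024, 0.943, 0.333, 0.627], [-1.0, 0.025, 0.002, -0.207], [-0.006, -0.333, 0.943, 0.245], [0.0, 0.0, 0.0, 1.0]]
t 1.55 tcp [ 0.5429 -0.2101  0.1039] yaw 0.0232 tilt [-0.005  0.003] F [0.6 0.4 0.3] gap 0.999
frame xy mm [ 5.1 18.2]
shift cm [ 0.33 -0.05  9.18] spin 0.01
```

View pics/w1b.png

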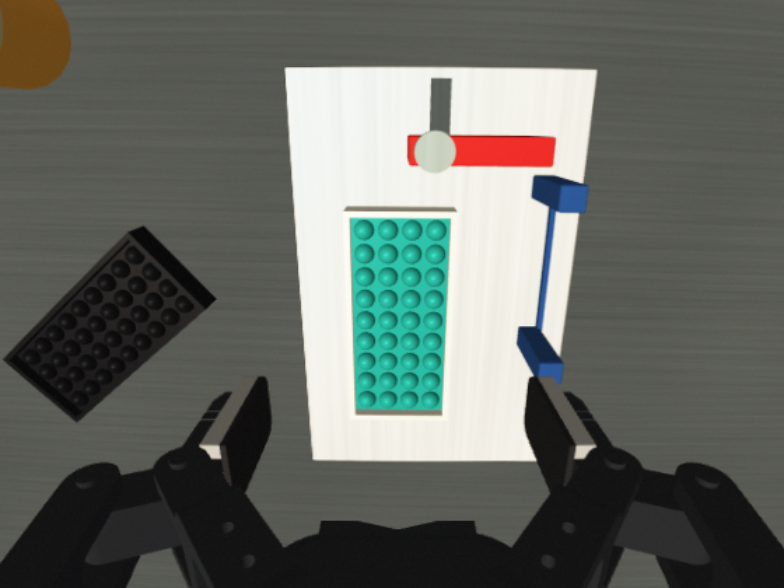

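```bash
python3 - <<'E'
from h import *
p=cam("wrist"); o=np.array([.5382,-.2284]);c,s=np.cos(.023),np.sin(.023)
def F(px,z):
    w=onz(p,np.array(px)/1.4,z)[:,:2]-o; return (1e3*np.c_[c*w[:,0]+s*w[:,1],-s*w[:,0]+c*w[:,1]]).round(1).tolist()
print("stop face",F([(409,166),(553,166)],.052))
print("posts",F([(533,178),(559,205),(517,328)],.052))
print("plate",F([(285,68),(596,70),(313,460)],.008))
print("turq lid",F([(345,211),(456,211),(443,411),(356,411)],.024))
E
```

```text
stop face [[75.3, 14.4], [75.6, -46.4]]
posts [[70.6, -38.4], [59.2, -50.8], [1.0, -37.6]]
plate [[118.8, 74.1], [118.5, -77.5], [-113.9, 74.5]]
turq lid [[51.6, 45.3], [51.7, -9.7], [-64.6, -7.3], [-64.8, 43.3]]
```

```bash
python3 -m crank '[[[0.1,0,4],0],[[0.1,0,7],0],[[0.1,0,8.5],0],[[0.1,0,9.2],0],[[0.1,0,9.2],0]]'; python3 st.py
python3 -m crank '[[[0,0,0],0],[[0,0,0],0],[[0,0,0],0],[[0,0,0],0],[[0,0,0],0],[[0,0,0],0]]' 5 20; python3 st.py
```

```text
t: 2.05
tcp_pos: [0.5456, -0.2119, 0.0142]
tool_rot: [1.0, 0.011, 0.0, 0.0]
force: [-0.2, 1.0, 0.2]
finger_gap: 0.999
t 2.05 tcp [ 0.5456 -0.2119  0.0142] yaw 0.0218 tilt [ 0.0004 -0.0002] F [-0.2  1.   0.2] gap 0.999
frame xy mm [ 7.8 16.3]
t: 2.65
tcp_pos: [0.5463, -0.2117, 0.0154]
tool_rot: [1.0, 0.011, 0.001, 0.001]
force: [-0.5, -0.2, 6.6]
finger_gap: 0.646
t 2.65 tcp [ 0.5463 -0.2117  0.0154] yaw 0.0221 tilt [ 0.0022 -0.0011] F [-0.5 -0.2  6.6] gap 0.646
frame xy mm [ 8.4 16.5]
```

```bash
python3 -m crank '[[[0.3,0.3,-0.1],0],[[0.6,0.6,-0.1],0],[[0.9,0.9,-0.1],0],[[1.2,1.2,-0.1],0],[[1.2,1.3,-0.1],0],[[1.2,1.3,-0.1],0]]'; python3 -m crank '[[[0,0.1,0],0],[[0,0.2,0],0],[[0,0.3,0],0],[[0,0.3,0],0]]'; python3 st.py
```

```text
t: 3.25
tcp_pos: [0.5564, -0.2227, 0.0155]
tool_rot: [1.0, 0.011, -0.002, -0.001]
force: [-2.6, 4.0, 7.7]
finger_gap: 0.646
t: 3.65
tcp_pos: [0.5572, -0.2257, 0.0155]
tool_rot: [1.0, 0.011, -0.001, -0.001]
force: [-1.0, 4.6, 8.1]
finger_gap: 0.642
t 3.65 tcp [ 0.5572 -0.2257  0.0155] yaw 0.022 tilt [-0.0015  0.0023] F [-1.   4.6  8.1] gap 0.642
frame xy mm [19.1  2.2]
```

```bash
 python3 -m crank '[[[0,0.1,0],0],[[0,0.2,0],0],[[0,0.2,0],0]]'; python3 st.py
```

```text
t: 3.95
tcp_pos: [0.5576, -0.2279, 0.0155]
tool_rot: [1.0, 0.011, -0.0, -0.001]
force: [-1.3, 5.2, 6.1]
finger_gap: 0.649
t 3.95 tcp [ 0.5576 -0.2279  0.0155] yaw 0.022 tilt [-0.0008  0.0019] F [-1.3  5.2  6.1] gap 0.649
frame xy mm [19.4  0. ]
```

```bash
 python3 -m crank '[[[0,0.1,0],0],[[0,0.2,0],0],[[0,0.2,0],0]]'; python3 -m crank '[[[0,0.1,0],0],[[0,0.2,0],0],[[0,0.2,0],0]]'; python3 st.py
```

```text
t: 4.25
tcp_pos: [0.5578, -0.23, 0.0155]
tool_rot: [1.0, 0.011, -0.0, -0.001]
force: [-1.6, 4.0, 6.4]
finger_gap: 0.644
t: 4.55
tcp_pos: [0.558, -0.2321, 0.0155]
tool_rot: [1.0, 0.011, -0.0, -0.001]
force: [-0.9, 3.8, 5.4]
finger_gap: 0.647
t 4.55 tcp [ 0.558  -0.2321  0.0155] yaw 0.022 tilt [-0.0002  0.0015] F [-0.9  3.8  5.4] gap 0.647
frame xy mm [19.7 -4.2]
```

```bash
 python3 -m crank '[[[0,0.1,0],0],[[0,0.2,0],0],[[0,0.2,0],0]]'; python3 -m crank '[[[0,0.1,0],0],[[0,0.2,0],0],[[0,0.2,0],0]]'; python3 st.py
```

```text
t: 4.85
tcp_pos: [0.5581, -0.2341, 0.0155]
tool_rot: [1.0, 0.011, -0.0, -0.001]
force: [-0.9, 4.5, 5.2]
finger_gap: 0.648
t: 5.15
tcp_pos: [0.5582, -0.2361, 0.0155]
tool_rot: [1.0, 0.011, -0.0, -0.001]
force: [-0.6, 4.3, 6.6]
finger_gap: 0.647
t 5.15 tcp [ 0.5582 -0.2361  0.0155] yaw 0.022 tilt [-0.0001  0.0015] F [-0.6  4.3  6.6] gap 0.647
frame xy mm [19.8 -8.2]
```

```bash
python3 - <<'E'
from h import *
im,p=save("wrist","w2"); im2,p2=save("top","t2")
a=cv2.resize(im[:,:,::-1],(560,420)); b=cv2.resize(im2[155:260,300:375,::-1],(300,420),interpolation=cv2.INTER_CUBIC)
cv2.imwrite("pics/v5.png",np.hstack([a,b])[:, :800] if False else cv2.resize(np.hstack([a,b]),(800,391)))
E
```

```text
(no output)
```

View pics/v5.png

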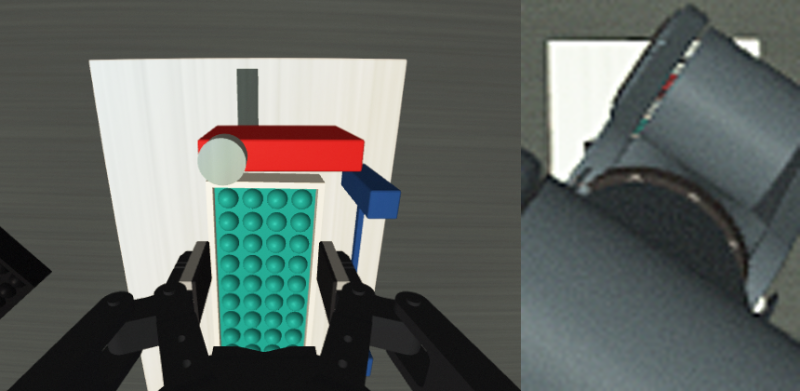

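```bash
sed -i 's/^o=np.array(\[.5382,-.2284\])/o=np.array([.5386,-.2449])/' st.py; python3 -m crank '[[[0,0.2,0],0],[[0,0.4,0],0],[[0,0.6,0],0],[[0,0.6,0],0]]'; python3 st.py;  python3 -m crank '[[[0,0.1,0],0],[[0,0.2,0],0],[[0,0.2,0],0]]'; python3 st.py
```

```text
t: 5.65
tcp_pos: [0.5584, -0.2424, 0.0155]
tool_rot: [1.0, 0.011, 0.0, -0.001]
force: [-0.7, 3.9, 5.6]
finger_gap: 0.647
t 5.65 tcp [ 0.5584 -0.2424  0.0155] yaw 0.022 tilt [0.0001 0.0011] F [-0.7  3.9  5.6] gap 0.647
frame xy mm [19.8  2. ]
t: 5.95
tcp_pos: [0.5585, -0.2442, 0.0155]
tool_rot: [1.0, 0.011, 0.0, -0.001]
force: [-0.0, 4.2, 6.0]
finger_gap: 0.645
t 5.95 tcp [ 0.5585 -0.2442  0.0155] yaw 0.022 tilt [0.0001 0.0014] F [-0.   4.2  6. ] gap 0.645
frame xy mm [19.9  0.2]
```

```bash
python3 -m crank '[[[0,0.1,0],0],[[0,0.2,0],0],[[0,0.2,0],0]]'; python3 st.py
```

```text
t: 6.25
tcp_pos: [0.5585, -0.2462, 0.0155]
tool_rot: [1.0, 0.011, 0.0, -0.001]
force: [-0.6, 4.2, 5.7]
finger_gap: 0.643
t 6.25 tcp [ 0.5585 -0.2462  0.0155] yaw 0.022 tilt [0.     0.0014] F [-0.6  4.2  5.7] gap 0.643
frame xy mm [19.8 -1.8]
```

Not yet touching; continue in small steps.

```bash
python3 -m crank '[[[0,0.1,0],0],[[0,0.2,0],0],[[0,0.2,0],0]]'; python3 st.py|tail -2
```

```text
t: 6.55
tcp_pos: [0.5585, -0.2478, 0.0155]
tool_rot: [1.0, 0.011, -0.0, -0.001]
force: [0.1, 5.1, 5.8]
finger_gap: 0.645
t 6.55 tcp [ 0.5585 -0.2478  0.0155] yaw 0.0222 tilt [-0.0002  0.0019] F [0.1 5.1 5.8] gap 0.645
frame xy mm [19.8 -3.4]
```

```bash
python3 -m crank '[[[0,0.1,0],0],[[0,0.15,0],0],[[0,0.15,0],0]]'|grep -A0 force; python3 st.py|tail -2
```

```text
force: [-0.0, 8.7, 7.3]
t 6.85 tcp [ 0.5584 -0.2479  0.0155] yaw 0.0222 tilt [-0.0007  0.0039] F [-0.   8.7  7.3] gap 0.644
frame xy mm [19.7 -3.4]
```

```bash
sed -i 's/-.2449\])/-.2483])/' st.py; python3 -m crank '[[[0.2,0,0],0],[[0.4,0,0],0],[[0.4,0,0],0]]'|grep force; python3 st.py|tail -2;python3 -m crank '[[[0.1,0,0],0],[[0.2,0,0],0],[[0.2,0,0],0]]'|grep force; python3 st.py|tail -2;python3 -m crank '[[[0.1,0,0],0],[[0.2,0,0],0],[[0.2,0,0],0]]'|grep force; python3 st.py|tail -2
```

```text
force: [-8.4, 5.4, 11.8]
t 7.15 tcp [ 0.5585 -0.2478  0.0155] yaw 0.0237 tilt [-0.009   0.0052] F [-8.4  5.4 11.8] gap 0.64
frame xy mm [19.9  0.1]
force: [-11.7, 3.6, 14.0]
t 7.45 tcp [ 0.5586 -0.2478  0.0155] yaw 0.0241 tilt [-0.0126  0.006 ] F [-11.7   3.6  14. ] gap 0.644
frame xy mm [20.   0.1]
force: [-11.6, 3.1, 13.8]
t 7.75 tcp [ 0.5605 -0.2477  0.0154] yaw 0.0238 tilt [-0.0126  0.0061] F [-11.6   3.1  13.8] gap 0.646
frame xy mm [21.9  0.1]
```

```bash
python3 -m crank '[[[0.1,0,0],0],[[0.2,0,0],0],[[0.2,0,0],0]]'|grep force; python3 st.py|tail -2
```

```text
force: [-11.4, 4.1, 14.3]
t 8.05 tcp [ 0.5625 -0.2477  0.0155] yaw 0.0238 tilt [-0.0127  0.0061] F [-11.4   4.1  14.3] gap 0.647
frame xy mm [24.   0.1]
```

```bash
python3 - <<'E'
from h import *
im,p=save("wrist","w3"); 
cv2.imwrite("pics/w3c.png",cv2.resize(im[110:310,150:450,::-1],(798,532),interpolation=cv2.INTER_CUBIC))
E
```

```text
(no output)
```

View pics/w3c.png

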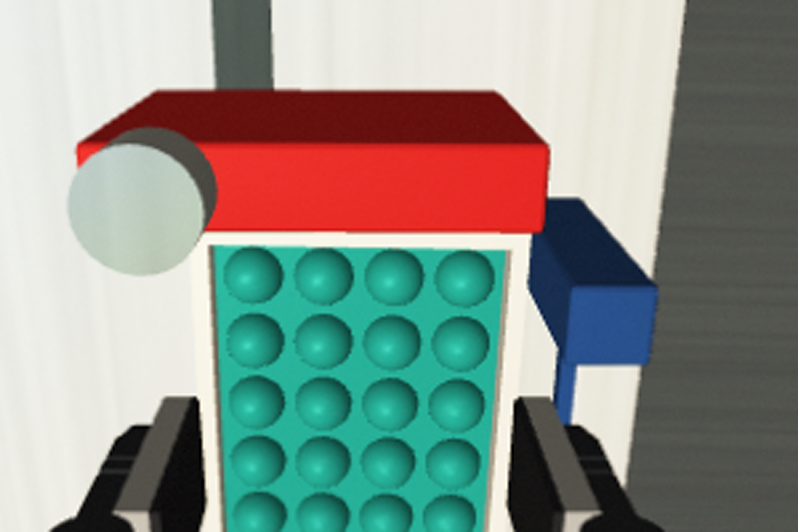

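```bash
python3 -m crank '[[[0.1,-0.05,-0.1],0],[[0.3,-0.05,-0.1],0],[[0.4,-0.05,-0.1],0],[[0.4,-0.05,-0.1],0]]'|grep force; python3 st.py|tail -2;python3 -m crank '[[[0.1,0,0],0],[[0.2,0,0],0],[[0.2,0,0],0]]'|grep force; python3 st.py|tail -2
```

```text
force: [-7.1, 3.6, 6.9]
t 8.5 tcp [ 0.5687 -0.2476  0.0155] yaw 0.0232 tilt [-0.0083  0.0047] F [-7.1  3.6  6.9] gap 0.647
frame xy mm [30.1  0. ]
force: [-7.0, 2.3, 6.1]
t 8.8 tcp [ 0.5705 -0.2476  0.0156] yaw 0.0232 tilt [-0.0086  0.0047] F [-7.   2.3  6.1] gap 0.646
frame xy mm [31.9 -0. ]
```

```bash
python3 -m crank '[[[0.1,0,0],0],[[0.2,0,0],0],[[0.2,0,0],0]]'|grep force; python3 st.py|tail -2
```

```text
force: [-11.9, 1.8, 8.6]
t 9.1 tcp [ 0.5706 -0.2476  0.0155] yaw 0.0239 tilt [-0.0126  0.0053] F [-11.9   1.8   8.6] gap 0.643
frame xy mm [32. -0.]
```

```bash
python3 -m crank '[[[0.1,0.05,0],0],[[0.2,0.1,0],0],[[0.2,0.1,0],0]]'|grep force; python3 st.py|tail -2
python3 - <<'E'
from h import *
im,p=save("wrist","w4")
a=cv2.imread("pics/w3.png")[200:290,225:350]
r=cv2.matchTemplate(np.ascontiguousarray(im[:,:,::-1]),a,cv2.TM_CCOEFF_NORMED); print(cv2.minMaxLoc(r))
E
```

```text
force: [-14.4, 2.7, 12.1]
t 9.4 tcp [ 0.5706 -0.2475  0.0155] yaw 0.0243 tilt [-0.017   0.0075] F [-14.4   2.7  12.1] gap 0.65
frame xy mm [32.  0.]
(-0.4139484763145447, 0.6504278779029846, (73, 88), (225, 222))
```

```bash
python3 - <<'E'
from h import *
for n in("w2","w3","w4"):
    im=cv2.imread(f"pics/{n}.png").astype(int);col=im[150:300,270]
    print(n,[ (150+i,im[150+i,270].tolist()) for i in range(34,66,3)])
E
```

```text
w2 [(184, [163, 173, 187]), (187, [97, 111, 116]), (190, [96, 110, 115]), (193, [96, 109, 115]), (196, [228, 241, 246]), (199, [231, 243, 247]), (202, [124, 144, 77]), (205, [102, 120, 25]), (208, [127, 148, 31]), (211, [147, 170, 39]), (214, [173, 197, 55])]
w3 [(184, [40, 46, 235]), (187, [39, 45, 235]), (190, [40, 46, 235]), (193, [37, 42, 233]), (196, [30, 34, 212]), (199, [233, 245, 249]), (202, [221, 237, 223]), (205, [100, 117, 25]), (208, [125, 146, 30]), (211, [145, 169, 37]), (214, [175, 199, 55])]
w4 [(184, [17, 18, 111]), (187, [19, 21, 144]), (190, [43, 49, 240]), (193, [44, 49, 242]), (196, [42, 48, 241]), (199, [43, 48, 241]), (202, [42, 49, 241]), (205, [42, 49, 241]), (208, [43, 50, 241]), (211, [42, 48, 241]), (214, [41, 47, 240])]
```

```bash
python3 - <<'E'
from h import *
im=cv2.imread("pics/w4.png");a=cv2.imread("pics/w3.png")[240:285,235:340]
r=cv2.matchTemplate(im,a,cv2.TM_CCOEFF_NORMED)[:,225:246].max(1)
print([(i,r[i].round(2)) for i in range(225,262)])
E
```

```text
[(225, np.float32(0.51)), (226, np.float32(0.49)), (227, np.float32(0.46)), (228, np.float32(0.45)), (229, np.float32(0.45)), (230, np.float32(0.46)), (231, np.float32(0.48)), (232, np.float32(0.5)), (233, np.float32(0.53)), (234, np.float32(0.56)), (235, np.float32(0.61)), (236, np.float32(0.66)), (237, np.float32(0.73)), (238, np.float32(0.82)), (239, np.float32(0.93)), (240, np.float32(1.0)), (241, np.float32(0.94)), (242, np.float32(0.83)), (243, np.float32(0.74)), (244, np.float32(0.68)), (245, np.float32(0.62)), (246, np.float32(0.57)), (247, np.float32(0.53)), (248, np.float32(0.5)), (249, np.float32(0.47)), (250, np.float32(0.46)), (251, np.float32(0.44)), (252, np.float32(0.44)), (253, np.float32(0.45)), (254, np.float32(0.49)), (255, np.float32(0.53)), (256, np.float32(0.58)), (257, np.float32(0.63)), (258, np.float32(0.69)), (259, np.float32(0.76)), (260, np.float32(0.83)), (261, np.float32(0.89))]
```

```bash
python3 -m crank '[[[-0.2,-0.1,0],0],[[-0.2,-0.1,0],0],[[-0.2,-0.1,0],0],[[-0.2,-0.1,-1],0],[[-0.2,-0.1,-4],0],[[-0.2,-0.1,-8],-4],[[-2,-4,-13],-12],[[-6,-8,-17],-20],[[-9,-12,-17],-28],[[-11,-16,-17],-36]]' 8.54 30|grep -A1 tcp; python3 st.py .435 .1195 .19 3.1666
```

```text
tcp_pos: [0.4778, -0.1128, 0.1859]
tool_rot: [0.947, 0.322, 0.002, 0.002]
t 10.45 tcp [ 0.4778 -0.1128  0.1859] yaw 0.6552 tilt [ 0.0053 -0.0026] F [ 0.8  0.  -0.8] gap 0.999
frame xy mm [-57.7 136.8]
shift cm [ 10.76 -21.03  -0.49] spin -143.89
```

```bash
python3 -m crank '[[[2,-4,-0.5],-8.5],[[4,-8,-0.5],-17],[[6,-12,-0.5],-25],[[8,-16,-0.5],-34],[[10,-20,-0.5],-42],[[10,-20,-0.5],-51],[[10,-20,-0.5],-59],[[10,-20,-0.5],-68],[[10,-20,-0.5],-76],[[10,-20,-0.5],-85]]' >/dev/null; python3 -m crank '[[[0,0,0],-8.5],[[0,0,0],-17],[[0,0,0],-25],[[0,0,0],-34],[[0,0,0],-42],[[0,0,0],-51],[[0,0,0],-59],[[0,0,0],-59]]' >/dev/null; python3 st.py .435 .1195 .018 3.1666
```

```text
t 12.25 tcp [0.4364 0.107  0.189 ] yaw -3.1262 tilt [0.0018 0.    ] F [-0.7  0.2 -0.3] gap 1.003
frame xy mm [-94.  357.5]
shift cm [ 0.15  1.26 17.1 ] spin -360.55
```

```bash
python3 -m crank '[[[0.1,0.6,4],0],[[0.1,1.3,9],-0.5],[[0.1,1.3,9],-0.5]]' >/dev/null; python3 - <<'E'
from h import *
im,p=save("wrist","w5"); im2,p2=save("top","t5")
a=im[:,:,::-1]; b=cv2.resize(im2[155:260,303:373,::-1],(240,360),interpolation=cv2.INTER_CUBIC)
o=np.zeros((420,800,3),np.uint8);o[:,:560]=a;o[:360,560:]=b
cv2.imwrite("pics/v7.png",o);print(np.round(p["pose"],3).tolist())
E
python3 st.py .435 .1195 .018 3.1666
```

```text
[[-0.022, -0.951, -0.309, 0.349], [1.0, -0.021, -0.008, 0.119], [0.001, -0.31, 0.951, 0.238], [0.0, 0.0, 0.0, 1.0]]
t 12.65 tcp [0.4341 0.1198 0.0981] yaw -3.1189 tilt [-0.0027 -0.0001] F [ 0.9 -0.4 -0.2] gap 0.997
frame xy mm [-96.  370.5]
shift cm [-0.11 -0.04  8.01] spin -360.13
```

View pics/v7.png

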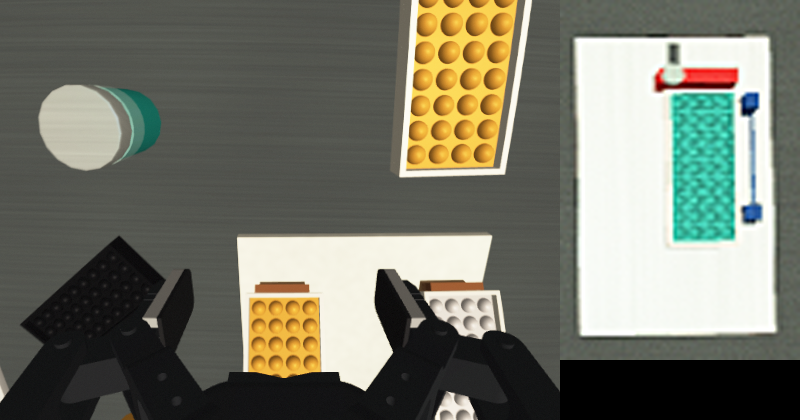

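```bash
python3 -m crank '[[[0,0,4],-0.1],[[0,0,7],-0.1],[[-1,0,7.6],-0.1],[[-3,0,7.6],-0.1],[[-4.5,-0.05,7.6],-0.1],[[-5.3,-0.1,7.6],-0.1],[[-5.8,-0.1,7.6],-0.1],[[-6,-0.1,7.6],-0.1],[[-6,-0.1,7.6],-0.1]]'|grep force; python3 st.py
python3 -m crank '[[[0,0,0],0],[[0,0,0],0],[[0,0,0],0],[[0,0,0],0],[[0,0,0],0],[[0,0,0],0]]' 5 60|grep force; python3 st.py
```

```text
force: [-0.6, 0.1, -0.0]
t 13.55 tcp [0.4946 0.1203 0.0231] yaw -3.1159 tilt [0.0007 0.    ] F [-0.6  0.1 -0. ] gap 1.0
frame xy mm [-35.5 369.5]
force: [-1.3, 0.7, 4.9]
t 14.15 tcp [0.4936 0.1204 0.0226] yaw -3.1158 tilt [-0.0015  0.0001] F [-1.3  0.7  4.9] gap 0.642
frame xy mm [-36.5 369.7]
```

```bash
python3 -m crank '[[[0.1,0,-0.5],0],[[0.2,0,-2],0],[[0.3,0,-4],0],[[0.3,0,-6.5],0],[[0.3,0,-9],0],[[0.3,0,-10.5],0],[[0.3,0,-11],0],[[0.3,0,-11],0]]'|grep force; python3 st.py|head -1
python3 -m crank '[[[0,0,-0.5],0],[[0,0,-1],0],[[0,0,-1.5],0],[[0,0,-1.5],0]]'|grep force; python3 st.py|head -1
python3 - <<'E'
from h import *
im,p=save("scene","s8");im2,p=save("wrist","w8")
o=np.hstack([cv2.resize(im[140:260,300:430,::-1],(455,420),interpolation=cv2.INTER_CUBIC),cv2.resize(im2[200:420,170:350,::-1],(344,420))])
cv2.imwrite("pics/v8.png",o)
E
```

```text
force: [-0.3, 0.4, -1.2]
t 14.95 tcp [0.4914 0.1202 0.1326] yaw -3.1157 tilt [ 0.0004 -0.    ] F [-0.3  0.4 -1.2] gap 0.643
force: [-0.6, -0.5, -10.0]
t 15.35 tcp [0.4897 0.1202 0.1464] yaw -3.1157 tilt [-0.0046 -0.0001] F [ -0.6  -0.5 -10. ] gap 0.642
```

View pics/v8.png

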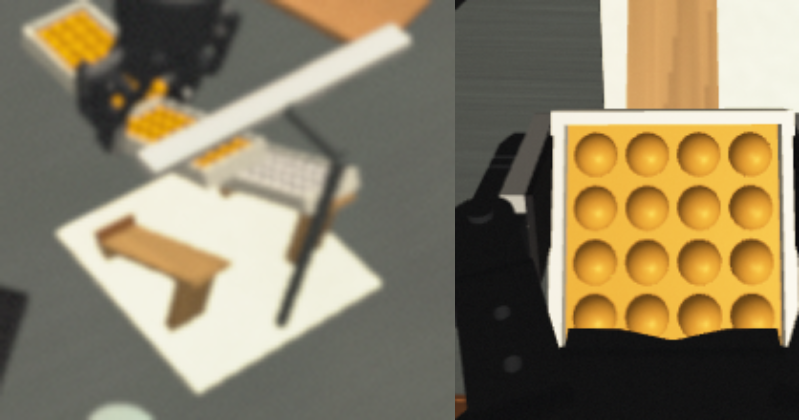

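```bash
python3 -m crank '[[[0,0,-0.4],0],[[0,0,-0.8],0],[[0,0,-1.2],0],[[0,0,-1.2],0]]'|grep force; python3 st.py|head -1
python3 -m crank '[[[0,0,-0.4],0],[[0,0,-0.8],0],[[0,0,-1.2],0],[[0,0,-1.2],0]]'|grep force; python3 st.py|head -1
```

```text
force: [-2.1, 0.3, -8.7]
t 15.85 tcp [0.4913 0.1202 0.1598] yaw -3.1157 tilt [0. 0.] F [-2.1  0.3 -8.7] gap 0.639
force: [-2.0, -0.2, -9.6]
t 16.25 tcp [0.4911 0.1202 0.1717] yaw -3.1157 tilt [-0.0004 -0.0001] F [-2.  -0.2 -9.6] gap 0.639
```

```bash
python3 -m crank '[[[0,0,-0.4],0],[[0,0,-0.8],0],[[0,0,-1.1],0],[[0,0,-1.1],0]]'|grep force; python3 st.py|head -1
cat > lid.py <<'E'
# tilt estimate of gripped case from wrist picture: fit case pose (x,z,pitch) via bead-area top edge & pitch of beads? save pic only
from h import *
import sys
im,p=save("wrist",sys.argv[1]);s=manip.sense();print(s["tcp_pos"])
cv2.imwrite(f"pics/{sys.argv[1]}c.png",cv2.resize(im[150:420,120:400,::-1],(622,600)))
E
python3 lid.py w9
```

```text
force: [-3.7, 0.1, -8.3]
t 16.65 tcp [0.4914 0.1202 0.1827] yaw -3.1158 tilt [ 0.0001 -0.    ] F [-3.7  0.1 -8.3] gap 0.636
[0.49144118 0.12018374 0.1825576 ]
```

View pics/w9c.png

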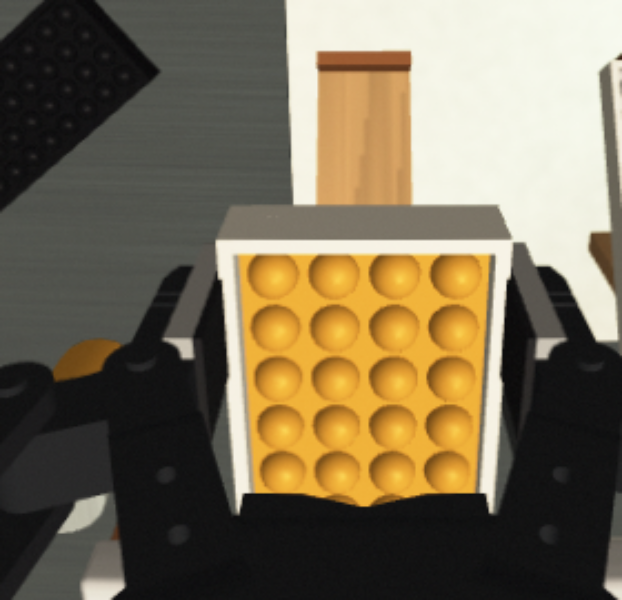

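```bash
cat > tilt.py <<'E'
from h import *
from scipy.optimize import least_squares
def tilt(p,corn,beads,sx,sy,yaw):
    # case frame: u along length from near (-x) end, v lateral; pitch>0: far end up
    def pts(q):
        x,y,z,th,off,hb=q; a=np.array([np.cos(yaw)*np.cos(th),np.sin(yaw)*np.cos(th),np.sin(th)])
        l=np.array([-np.sin(yaw),np.cos(yaw),0]); n=np.cross(a,l); c0=np.array([x,y,z])
        C=[c0+l*.028,c0-l*.028,c0-l*.028-n*.016,c0+l*.028-n*.016]
        B=[c0+a*(off+i*sx)+l*(1.5-j)*sy+n*hb for i in range(beads.shape[0]) for j in range(4)]
        return np.array(C+B)
    obs=np.vstack([corn,beads.reshape(-1,2)])
    f=lambda q:np.r_[(proj(p,pts(q))-obs).ravel(),q[5]*1000]
    r=least_squares(f,[p["pose"][0][3]+.09,p["pose"][1][3],p["pose"][2][3]-.09,0,.012,0])
    return r.x,np.abs(r.fun).max()
E
python3 - <<'E'
from tilt import *
# bead pitch from w1 (flat): camera pose as printed then
p=cam("wrist");p1=dict(p);p1["pose"]=np.array([[0.024,0.943,0.333,0.627],[-1,0.025,0.002,-0.207],[-0.006,-0.333,0.943,0.245],[0,0,0,1]])
w=onz(p1,np.array([(363,230),(437,230),(369,400),(431,400)])/1.4,.024);print(w.round(4))
sx=(w[0]-w[2])[0]/8; sy=np.mean([w[0,1]-w[1,1],w[2,1]-w[3,1]])/3;print(sx,sy)
k=lambda a:np.array(a,float)*[280/622,270/600]+[120,150]
# image right = world +y here; l=+y -> right first? camera x axis = world +y
corn=k([(512,240),(217,240),(231,207),(497,207)])
cols=[(274,274),(270,328),(278,379),(282,427),(283,471)];right=[456,453,451,448,447]
b=np.array([[(r+(l-r)*j/3,y) for j in range(4)] for (l,y),r in zip([(274,274),(276,328),(278,379),(281,427),(283,471)],right)])
for s in((sx,sy),(.0120,.0117),(.0118,.0118)):
    q,e=tilt(p,corn,k(b),*s,.025);print(s,q.round(4),"deg",np.degrees(q[3]).round(1),e.round(2))
E
```

```text
[[ 0.579  -0.1898  0.024 ]
 [ 0.5799 -0.2266  0.024 ]
 [ 0.4806 -0.1931  0.024 ]
 [ 0.4816 -0.2285  0.024 ]]
0.01230185961867225 0.01202808573737873
(np.float64(0.01230185961867225), np.float64(0.01202808573737873)) [ 0.4732  0.1209  0.2046  0.0134  0.0078 -0.001 ] deg 0.8 1.01
(0.012, 0.0117) [ 0.4727  0.1209  0.2057  0.0228  0.0071 -0.    ] deg 1.3 0.44
(0.0118, 0.0118) [ 0.4727  0.1209  0.2053  0.0432  0.0076 -0.0005] deg 2.5 0.6
```

```bash
python3 -m crank '[[[0,0,0.6],0],[[0.5,0,1.5],0],[[2,0.5,2],0],[[3,2,2],0],[[3,5,2],0],[[3,9,2],0],[[3,13,2],0],[[3,17,2],0],[[3,21,2],0],[[3,24,2],0]]' |grep gap; python3 st.py -61.5 1.5 .05 3.1646 1
```

```text
finger_gap: 0.636
t 17.7 tcp [0.4574 0.363  0.1631] yaw -3.1146 tilt [0.0064 0.0038] F [ 0.5  1.1 -1.7] gap 0.636
frame xy mm [-67.1 613. ]
shift cm [ -0.24 -61.19  11.09] spin -359.77
```

```bash
cat > slip.py <<'E'
from h import *
import sys
im,p=save("wrist",sys.argv[1]);a=cv2.imread("pics/w9.png")[238:370,215:350] if len(sys.argv)<3 else cv2.imread(f"pics/{sys.argv[2]}.png")[238:370,215:350]
print("match(215,238)?",cv2.minMaxLoc(cv2.matchTemplate(np.ascontiguousarray(im[:,:,::-1]),a,cv2.TM_CCOEFF_NORMED))[1::2])
E
python3 slip.py w10
python3 -m crank '[[[0,0,-3],0],[[0,0,-6],0],[[0,0,-9],0],[[0,-3,-9],0],[[0,-7,-9],0],[[0,-11,-9],0],[[0,-15,-9],0],[[0,-19,-9],0],[[0,-23,-9],0],[[0,-27,-9],0]]' |grep force; python3 st.py -61.5 1.5 .05 3.1646 1
```

```text
match(215,238)? (0.9060605764389038, (215, 238))
force: [0.2, -0.4, -1.6]
t 18.75 tcp [0.4642 0.0876 0.2531] yaw -3.1156 tilt [ 0.0063 -0.0004] F [ 0.2 -0.4 -1.6] gap 0.641
frame xy mm [-66.6 337.5]
shift cm [ -0.28 -33.59  20.33] spin -359.83
```

```bash
python3 -m crank '[[[0,-4,0],0],[[0,-8,2],0],[[0,-12,5],0],[[0,-16,8],0],[[0,-20,11],0],[[0,-24,13],0],[[-0.2,-28,14.5],0],[[-0.2,-32,15.5],0.1],[[-0.2,-33.4,16],0.1],[[-0.2,-33.4,16],0.1]]' |grep force; python3 slip.py w11; python3 st.py -61.5 1.5 .022 3.1646 1
```

```text
force: [0.1, 0.8, -1.0]
match(215,238)? (0.86639004945755, (215, 238))
t 19.8 tcp [ 0.4735 -0.2456  0.0923] yaw -3.1195 tilt [ 0.0017 -0.001 ] F [ 0.3  0.1 -1.9] gap 0.638
frame xy mm [-65.    4.2]
shift cm [-0.34 -0.27  7.03] spin -360.05
```

```bash
python3 -m crank '[[[-0.1,-0.1,2],0],[[-0.2,-0.2,4],0],[[-0.2,-0.2,5.5],0],[[-0.2,-0.2,6.2],0],[[-0.2,-0.2,6.6],0],[[-0.2,-0.2,6.6],0]]' |grep force; python3 st.py -61.5 1.5 .018 3.1646 1;python3 -m crank '[[[0,0,0.15],0],[[0,0,0.3],0],[[0,0,0.3],0]]'|grep force; python3 st.py -61.5 1.5 .018 3.1646 1
```

```text
force: [0.1, -0.4, -1.9]
t 20.4 tcp [ 0.4752 -0.2456  0.0266] yaw -3.1164 tilt [ 0.0002 -0.0001] F [ 0.1 -0.4 -1.9] gap 0.639
frame xy mm [-63.3   4.2]
shift cm [-0.18 -0.27  0.86] spin -359.87
force: [0.6, -0.1, -1.2]
t 20.7 tcp [ 0.4752 -0.2465  0.0236] yaw -3.1176 tilt [ 0.0005 -0.0004] F [ 0.6 -0.1 -1.2] gap 0.645
frame xy mm [-63.4   3.3]
shift cm [-0.19 -0.18  0.56] spin -359.94
```

```bash
python3 -m crank '[[[-0.05,-0.1,0.15],0],[[-0.1,-0.1,0.3],0],[[-0.1,-0.1,0.3],0]]'|grep force; python3 st.py|head -1;python3 -m crank '[[[0,0,0.1],0],[[0,0,0.2],0],[[0,0,0.2],0]]'|grep force; python3 st.py|head -1
python3 -m crank '[[[0,0,0.1],0],[[0,0,0.2],0],[[0,0,0.2],0]]'|grep force; python3 st.py|head -1
```

```text
force: [-0.9, 0.7, -1.5]
t 21.0 tcp [ 0.476  -0.2474  0.0201] yaw -3.1177 tilt [-0.0001  0.0001] F [-0.9  0.7 -1.5] gap 0.642
force: [0.3, -0.6, -1.2]
t 21.3 tcp [ 0.4759 -0.2472  0.0181] yaw -3.1175 tilt [-0.0003  0.0003] F [ 0.3 -0.6 -1.2] gap 0.637
force: [-0.9, 0.7, 2.1]
t 21.6 tcp [ 0.4761 -0.2474  0.0166] yaw -3.1174 tilt [ 0.0002 -0.0002] F [-0.9  0.7  2.1] gap 0.639
```

```bash
python3 -m crank '[[[0,0,0.05],0],[[0,0,0.1],0],[[0,0,0.1],0]]'|grep force; python3 -m crank '[[[0,0,0],0],[[0,0,0],0],[[0,0,0],0],[[0,0,0],0]]' 8.54|grep force; python3 -m crank '[[[0,0,-2],0],[[1,0,-5],0],[[3,0,-9],0],[[3,0,-9],0]]' |grep force;  python3 st.py -75 0 .04 3.1646 1
python3 - <<'E'
from h import *
im,p=save("wrist","w12");cv2.imwrite("pics/w12.png",im[:,:,::-1])
E
```

```text
force: [-1.7, 1.0, 9.5]
force: [0.2, 1.1, 0.9]
force: [0.7, 0.0, 0.3]
t 22.7 tcp [ 0.446  -0.249   0.1088] yaw -3.1181 tilt [ 0.0038 -0.0037] F [0.7 0.  0.3] gap 1.003
frame xy mm [-92.5   1.5]
shift cm [-1.73 -0.12  6.89] spin -359.97
```

View pics/w12.png

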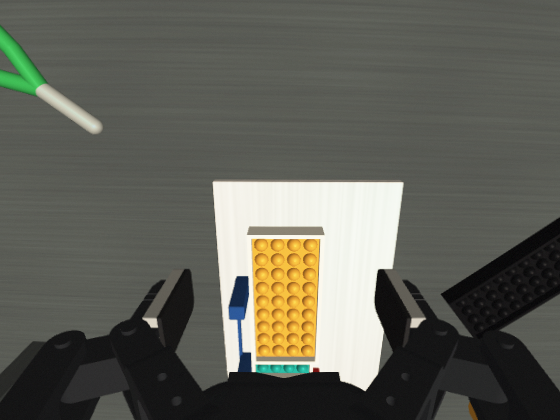

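```bash
python3 -m crank '[[[1.2,-0.1,2],0],[[1.2,-0.1,5],0],[[1.2,-0.1,7.5],0],[[1.2,-0.1,9],0],[[1.2,-0.1,9],0],[[1.2,-0.1,9],0]]' 0 20 |grep force; python3 st.py; python3 -m crank '[[[-0.4,0,0],0],[[-0.8,0,0],0],[[-1.2,0,0],0],[[-1.6,0,0],0],[[-2,0,0],0],[[-2.4,0,0],0],[[-2.8,0,0],0],[[-3.2,0,0],0],[[-3.6,0,0],0],[[-3.6,0,0],0]]'|grep force;python3 st.py
```

```text
force: [-0.1, 0.2, -0.1]
t 23.35 tcp [ 0.4339 -0.249   0.0144] yaw -3.1174 tilt [-0.0013  0.0012] F [-0.1  0.2 -0.1] gap 0.007
frame xy mm [-104.7    1.7]
force: [0.2, 0.1, -0.3]
t 24.35 tcp [ 0.4713 -0.2489  0.0153] yaw -3.1174 tilt [ 0.0019 -0.0011] F [ 0.2  0.1 -0.3] gap -0.001
frame xy mm [-67.3   1. ]
```

```bash
python3 -m crank '[[[-0.2,0,0],0],[[-0.4,0,0],0],[[-0.6,0,0],0],[[-0.6,0,0],0]]'|grep force;python3 st.py; python3 -m crank '[[[-0.1,0,0],0],[[-0.2,0,0],0],[[-0.2,0,0],0]]'|grep force;python3 st.py
```

```text
force: [-0.4, 0.1, 0.2]
t 24.75 tcp [ 0.4767 -0.2485  0.0152] yaw -3.1176 tilt [ 0.0011 -0.0005] F [-0.4  0.1  0.2] gap -0.002
frame xy mm [-61.9   1.2]
force: [-0.2, 0.0, -0.6]
t 25.05 tcp [ 0.4783 -0.2484  0.0152] yaw -3.1176 tilt [ 0.0005 -0.0002] F [-0.2  0.  -0.6] gap 0.0
frame xy mm [-60.3   1.3]
```

```bash
python3 -m crank '[[[-0.1,0,0],0],[[-0.2,0,0],0],[[-0.2,0,0],0]]'|grep force;python3 st.py;python3 -m crank '[[[-0.1,0,0],0],[[-0.2,0,0],0],[[-0.2,0,0],0]]'|grep force;python3 st.py
```

```text
force: [-0.5, -0.1, -0.2]
t 25.35 tcp [ 0.4804 -0.2483  0.0153] yaw -3.1176 tilt [ 0.0006 -0.0003] F [-0.5 -0.1 -0.2] gap -0.005
frame xy mm [-58.2   1.3]
force: [-1.1, -0.1, -0.4]
t 25.65 tcp [ 0.4822 -0.2482  0.0153] yaw -3.1175 tilt [ 0.0001 -0.    ] F [-1.1 -0.1 -0.4] gap 0.001
frame xy mm [-56.4   1.4]
```

```bash
python3 -m crank '[[[-0.1,0,0],0],[[-0.2,0,0],0],[[-0.2,0,0],0]]'|grep force;python3 -m crank '[[[-0.1,0,0],0],[[-0.2,0,0],0],[[-0.2,0,0],0]]'|grep force;python3 st.py
```

```text
force: [-7.1, -2.5, 2.6]
force: [-11.6, -5.1, 5.8]
t 26.25 tcp [ 0.4823 -0.2478  0.0153] yaw -3.1158 tilt [-0.0074  0.0021] F [-11.6  -5.1   5.8] gap -0.001
frame xy mm [-56.3   1.8]
```

```bash
python3 -m crank '[[[-0.1,0,0],0],[[-0.2,0,0],0],[[-0.2,0,0],0]]'|grep force;python3 st.py
```

```text
force: [-16.8, -7.1, 7.1]
t 26.55 tcp [ 0.4823 -0.2477  0.0153] yaw -3.115 tilt [-0.0111  0.0031] F [-16.8  -7.1   7.1] gap -0.003
frame xy mm [-56.3   1.9]
```

```bash
python3 -m crank '[[[0.8,0,0],0],[[1.5,0,0],0],[[3,0,-3],0],[[4,0,-8],0],[[4,4,-13],0],[[4,8,-17],0],[[4,13,-17],0],[[4,18,-17],0],[[4,23,-17],0],[[4,28,-17],0]]' 8.54 60|grep force; python3 st.py .433 .2494 .19 3.1666
```

```text
force: [1.3, 0.2, -0.6]
t 27.55 tcp [0.4422 0.0167 0.186 ] yaw -3.1182 tilt [ 0.0034 -0.0001] F [ 1.3  0.2 -0.6] gap 0.993
frame xy mm [-90.2 267.1]
shift cm [ 0.38 23.29 -0.41] spin -360.09
```

```bash
python3 -m crank '[[[0.4,4,0],0],[[0.4,9,0],0],[[0.4,14,0],0],[[0.4,19,0],0],[[0.4,22.5,2],0],[[0.4,22.5,6],0],[[0.4,22.5,9],0],[[0.4,22.5,9],0]]' |grep force; python3 st.py .433 .2494 .0225 3.1666
python3 - <<'E'
from h import *
im,p=save("wrist","w13");im2,p2=save("top","t13")
o=np.hstack([cv2.resize(im[:,:,::-1],(560,420)),cv2.resize(im2[155:260,310:370,::-1],(240,420),interpolation=cv2.INTER_CUBIC)])
cv2.imwrite("pics/v10.png",o)
E
```

```text
force: [0.4, 0.2, -0.0]
t 28.35 tcp [0.4297 0.2397 0.0922] yaw -3.1164 tilt [-0.0069 -0.0016] F [ 0.4  0.2 -0. ] gap 1.0
frame xy mm [-97.7 490.4]
shift cm [-0.4   0.97  6.97] spin -359.99
```

View pics/v10.png

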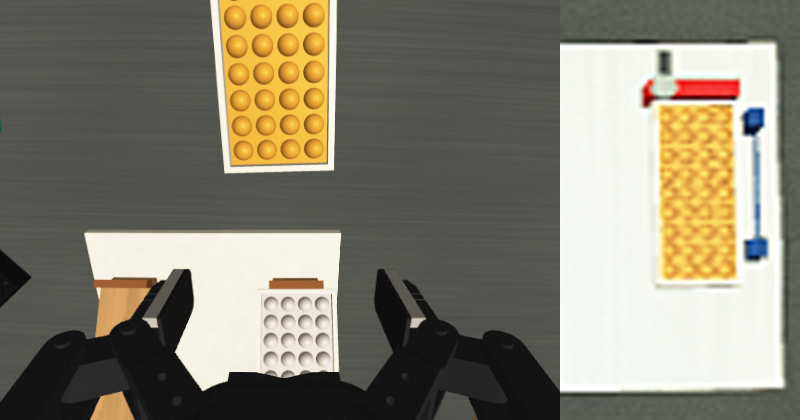

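```bash
python3 -m crank '[[[0,0.5,3],0],[[0,0.9,6],0],[[0,0.9,6.5],0],[[0,0.9,6.5],0],[[0,0.9,6.5],0]]' |grep force; python3 st.py .4903 .2508 .0228 3.1666
```

```text
force: [0.8, 0.9, -0.6]
t 28.95 tcp [0.4334 0.2488 0.0319] yaw -3.1179 tilt [0.003  0.0009] F [ 0.8  0.9 -0.6] gap 0.998
frame xy mm [-93.8 499.4]
shift cm [-5.69  0.07  0.93] spin -360.08
```

```bash
python3 -m crank '[[[-1,0,0.7],0],[[-3,0.1,0.9],0],[[-4.3,0.1,0.9],0],[[-5.1,0.1,0.9],0],[[-5.5,0.1,0.9],0],[[-5.7,0.1,0.9],0],[[-5.7,0.1,0.9],0]]'|grep force; python3 st.py|head -1
python3 -m crank '[[[0,0,0],0],[[0,0,0],0],[[0,0,0],0],[[0,0,0],0],[[0,0,0],0],[[0,0,0],0]]' 5 60|grep force; python3 st.py|head -1
```

```text
force: [0.5, 0.1, -0.4]
t 29.65 tcp [0.4887 0.2509 0.0212] yaw -3.1175 tilt [-0.0006 -0.0002] F [ 0.5  0.1 -0.4] gap 1.001
force: [-3.2, -0.1, 5.2]
t 30.25 tcp [0.4883 0.251  0.0215] yaw -3.1174 tilt [-0.0011 -0.0003] F [-3.2 -0.1  5.2] gap 0.645
```

```bash
python3 -m crank '[[[0.1,0,-0.5],0],[[0.1,0,-2],0],[[0.1,0,-4],0],[[0.1,0,-6.5],0],[[0.1,0,-9],0],[[0.1,0,-10.5],0],[[0.1,0,-11.2],0],[[0.1,0,-11.2],0]]'|grep force; python3 -m crank '[[[0,0,-0.4],0],[[0,0,-0.8],0],[[0,0,-1.2],0],[[0,0,-1.6],0],[[0,0,-2],0],[[0,0,-2],0]]'|grep force; python3 st.py|head -1;  python3 -m crank '[[[0,0,-0.4],0],[[0,0,-0.8],0],[[0,0,-1.2],0],[[0,0,-1.6],0],[[0,0,-2],0],[[0,0,-2],0]]'|grep force; python3 st.py|head -1
```

```text
force: [0.4, -0.0, -1.6]
force: [-2.0, -1.1, -9.4]
t 31.65 tcp [0.4871 0.2507 0.153 ] yaw -3.1176 tilt [-0.0021 -0.0006] F [-2.  -1.1 -9.4] gap 0.639
force: [-4.1, -0.4, -7.8]
t 32.25 tcp [0.4878 0.2511 0.1739] yaw -3.1173 tilt [0.0001 0.0002] F [-4.1 -0.4 -7.8] gap 0.643
```

```bash
python3 -m crank '[[[0,0,-0.4],0],[[0,0,-0.7],0],[[0,0,-0.9],0],[[0,0,-0.9],0]]'|grep force; python3 st.py|head -1; python3 lid.py w14
```

```text
force: [-4.2, -0.8, -8.5]
t 32.65 tcp [0.4878 0.2509 0.1825] yaw -3.1176 tilt [-0.0003 -0.0001] F [-4.2 -0.8 -8.5] gap 0.642
[0.48780478 0.25094585 0.18237254]
```

View pics/w14c.png

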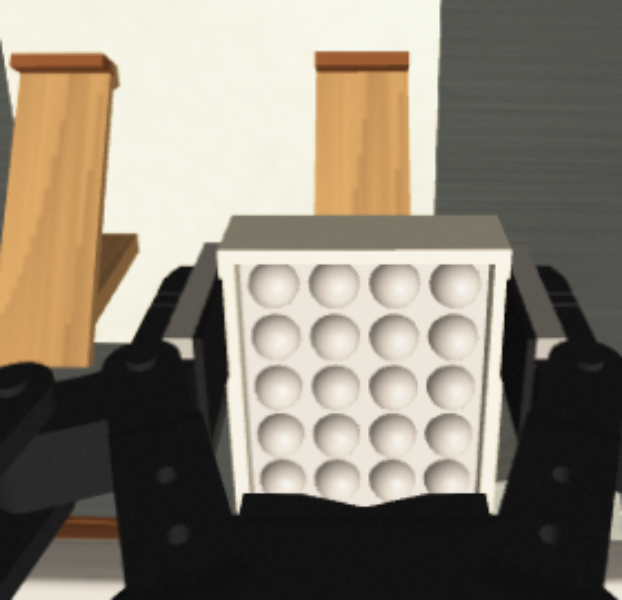

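```bash
python3 -m crank '[[[0,0,0.6],0],[[0.5,0,1.5],0],[[2,-0.5,2],0],[[3,-2,2],0],[[3,-5,2],0],[[3,-9,2],0],[[3,-13,2],0],[[3,-17,2],0],[[3,-21,2],0],[[3,-25,2],0]]' |grep gap; python3 st.py -62 1.5 .05 3.1646 1
```

```text
finger_gap: 0.64
t 33.7 tcp [ 0.4669 -0.0021  0.1633] yaw -3.1171 tilt [ 0.0076 -0.0023] F [ 0.6 -0.4 -1.6] gap 0.64
frame xy mm [-66.  247.7]
shift cm [ -0.28 -24.6   11.39] spin -359.92
```

```bash
python3 -m crank '[[[0,-4,0],0],[[0,-8,0],0],[[0,-12,1],0],[[0,-16,3],0],[[0,-20,5],0],[[0,-23,6],0],[[0,-24.2,7],0],[[0,-24.2,7],0],[[0,-24.2,7],0]]' |grep force; python3 slip.py w15 w14; python3 st.py -62 1.5 .04 3.1646 1
```

```text
force: [0.3, 1.1, -0.9]
match(215,238)? (0.8040300011634827, (215, 238))
t 34.65 tcp [ 0.47   -0.2403  0.0927] yaw -3.1164 tilt [0.0002 0.0001] F [ 0.3  0.6 -1.1] gap 0.641
frame xy mm [-68.4   9.6]
shift cm [-0.64 -0.81  5.27] spin -359.87
```

```bash
python3 -m crank '[[[-0.3,-0.4,1.5],0],[[-0.6,-0.8,3],0],[[-0.6,-0.8,4.3],0],[[-0.6,-0.8,5],0],[[-0.6,-0.8,5],0],[[-0.6,-0.8,5],0]]' |grep force; python3 st.py -62 1.5 .034 3.1646 1
```

```text
force: [-0.2, -0.5, -1.2]
t 35.25 tcp [ 0.4761 -0.249   0.0425] yaw -3.1168 tilt [0. 0.] F [-0.2 -0.5 -1.2] gap 0.64
frame xy mm [-62.5   0.8]
shift cm [-0.05  0.07  0.85] spin -359.9
```

```bash
python3 -m crank '[[[0,0.1,0.2],0],[[0,0.1,0.4],0],[[0,0.1,0.6],0],[[0,0.1,0.6],0]]' |grep force; python3 st.py|head -1; python3 -m crank '[[[0,0,0.1],0],[[0,0,0.2],0],[[0,0,0.2],0]]'|grep force; python3 st.py|head -1
python3 -m crank '[[[0,0,0.1],0],[[0,0,0.2],0],[[0,0,0.2],0]]'|grep force; python3 st.py|head -1
```

```text
force: [-0.7, -0.8, -1.8]
t 35.65 tcp [ 0.476  -0.2485  0.0361] yaw -3.1177 tilt [-0.0001  0.0001] F [-0.7 -0.8 -1.8] gap 0.641
force: [0.5, 0.4, -1.7]
t 35.95 tcp [ 0.476  -0.2484  0.0341] yaw -3.1176 tilt [-0.0002  0.0002] F [ 0.5  0.4 -1.7] gap 0.635
force: [-0.3, -0.1, 2.7]
t 36.25 tcp [ 0.4761 -0.2485  0.0326] yaw -3.1175 tilt [ 0.0002 -0.0002] F [-0.3 -0.1  2.7] gap 0.638
```

Contact at the expected height; press lightly, release, back off and close for the push.

```bash
python3 -m crank '[[[0,0,0.05],0],[[0,0,0.1],0],[[0,0,0.1],0]]'|grep force; python3 -m crank '[[[0,0,0],0],[[0,0,0],0],[[0,0,0],0],[[0,0,0],0]]' 8.54|grep force; python3 -m crank '[[[0,0,-2],0],[[1.5,0,-4],0],[[4,0,-5],0],[[4.4,0,-5],0],[[4.4,0,-5],0]]' |grep force
python3 -m crank '[[[0,0,0],0],[[0,0,0],0],[[0,0,3],0],[[0,0,4],0],[[0,0,4.8],0],[[0,0,4.8],0]]' 0 20|grep force;  python3 st.py -90 0 .030 3.1646 1
```

```text
force: [-1.9, 1.1, 8.9]
force: [0.3, 0.1, -1.0]
force: [0.0, -0.2, -0.6]
force: [-0.5, 1.0, 0.9]
t 38.05 tcp [ 0.4318 -0.249   0.0322] yaw -3.1173 tilt [-0.0017  0.0016] F [-0.5  1.   0.9] gap 0.003
frame xy mm [-106.8    1.7]
shift cm [-1.68 -0.17  0.22] spin -359.93
```

```bash
python3 -m crank '[[[0,-0.1,1],0],[[0,-0.1,1.6],0],[[-0.5,-0.1,1.6],0],[[-1,-0.1,1.6],0],[[-1.5,-0.1,1.6],0],[[-2,-0.1,1.6],0],[[-2.5,-0.1,1.6],0],[[-3,-0.1,1.6],0],[[-3.5,-0.1,1.6],0],[[-3.9,-0.1,1.6],0]]'|grep force;python3 st.py; python3 -m crank '[[[-0.2,0,0],0],[[-0.4,0,0],0],[[-0.6,0,0],0],[[-0.7,0,0],0],[[-0.7,0,0],0]]'|grep force;python3 st.py
```

```text
force: [-2.6, -0.3, 3.4]
t 39.05 tcp [ 0.4714 -0.2495  0.0173] yaw -3.1173 tilt [-0.0002  0.    ] F [-2.6 -0.3  3.4] gap -0.0
frame xy mm [-67.2   0.4]
force: [-1.6, 0.4, 2.7]
t 39.55 tcp [ 0.4782 -0.2493  0.0173] yaw -3.1175 tilt [0.0001 0.0001] F [-1.6  0.4  2.7] gap -0.0
frame xy mm [-60.4   0.4]
```

```bash
python3 -m crank '[[[-0.1,0,0],0],[[-0.2,0,0],0],[[-0.3,0,0],0],[[-0.3,0,0],0]]'|grep force; python3 -m crank '[[[-0.1,0,0],0],[[-0.2,0,0],0],[[-0.2,0,0],0]]'|grep force;python3 st.py; python3 -m crank '[[[-0.1,0,0],0],[[-0.2,0,0],0],[[-0.2,0,0],0]]'|grep force;python3 st.py
```

```text
force: [-3.2, 0.7, 3.9]
force: [-6.1, -0.4, 4.7]
t 40.25 tcp [ 0.4823 -0.2492  0.0173] yaw -3.117 tilt [-0.0018  0.0005] F [-6.1 -0.4  4.7] gap -0.003
frame xy mm [-56.4   0.4]
force: [-11.4, -3.6, 7.4]
t 40.55 tcp [ 0.4822 -0.249   0.0173] yaw -3.1162 tilt [-0.0056  0.0016] F [-11.4  -3.6   7.4] gap -0.003
frame xy mm [-56.4   0.6]
```

```bash
python3 -m crank '[[[0.6,0,0],0],[[1,0,0],0],[[1.5,0,-3],0],[[1,0,-7],0],[[-2,0.3,-10],0],[[-5,0.7,-10],0],[[-7.5,0.7,-10],0],[[-7.5,0.7,-10],0],[[-7.5,0.7,-10],0]]' 7.4 20|grep force;python3 st.py 22 7 .0175 3.1646 1
python3 - <<'E'
from h import *
im,p=save("wrist","w16");im2,p2=save("scene","s16")
o=np.hstack([im[:,:,::-1],cv2.resize(im2[230:330,190:250,::-1],(240,420),interpolation=cv2.INTER_CUBIC)])
cv2.imwrite("pics/v12.png",o)
E
```

```text
force: [0.6, 0.4, 0.8]
t 41.45 tcp [ 0.5598 -0.2399  0.1167] yaw -3.1165 tilt [-0.0005  0.0004] F [0.6 0.4 0.8] gap 0.868
frame xy mm [21.4  7.9]
shift cm [-0.06 -0.09  9.92] spin -359.88
```

View pics/v12.png

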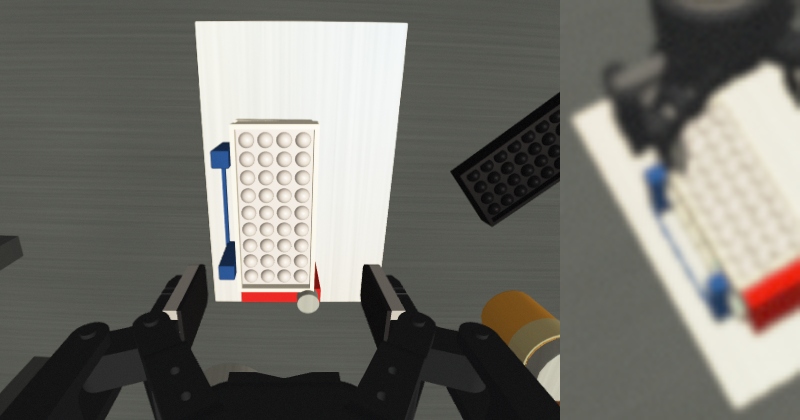

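```bash
python3 -m crank '[[[-0.05,-0.1,3],0],[[-0.05,-0.1,6],0],[[-0.05,-0.1,8],0],[[-0.05,-0.1,8.8],0],[[-0.05,-0.1,9.3],0],[[-0.05,-0.1,9.7],0],[[-0.05,-0.1,9.7],0]]'|grep force;python3 st.py 22 7 .0175 3.1646 1
```

```text
force: [-0.8, -0.0, -0.2]
t 42.25 tcp [ 0.5606 -0.2417  0.0206] yaw -3.1177 tilt [ 0.0006 -0.0004] F [-0.8 -0.  -0.2] gap 0.866
frame xy mm [22.1  6.1]
shift cm [0.01 0.09 0.31] spin -359.95
```

```bash
python3 -m crank '[[[0,-0.3,0],0],[[0,-0.5,0],0],[[0,-0.5,0.1],0],[[0,-0.5,0.1],0]]'|grep force;python3 -m crank '[[[0,0,0],0],[[0,0,0],0],[[0,0,0],0],[[0,0,0],0],[[0,0,0],0]]' 5 20|grep -A1 force;python3 st.py; python3 -m crank '[[[0,-0.1,0],0],[[0,-0.2,0],0],[[0,-0.3,0],0],[[0,-0.3,0],0]]'|grep force;python3 st.py
```

```text
force: [0.1, -0.5, -0.9]
force: [-1.7, 0.5, 5.6]
finger_gap: 0.65
t 43.15 tcp [ 0.5606 -0.2464  0.0197] yaw -3.117 tilt [ 0.0003 -0.0004] F [-1.7  0.5  5.6] gap 0.65
frame xy mm [22.1  1.4]
force: [-0.1, 6.4, 7.0]
t 43.55 tcp [ 0.5606 -0.2469  0.0198] yaw -3.1181 tilt [-0.0005  0.0037] F [-0.1  6.4  7. ] gap 0.655
frame xy mm [22.   0.9]
```

```bash
python3 -m crank '[[[0,-0.15,0],0],[[0,-0.3,0],0],[[0,-0.3,0],0]]' - 30|grep force;python3 st.py; python3 -m crank '[[[0,0.4,0],0],[[0,0.5,0],0],[[0,0.5,0],0],[[0,0.5,-1],0],[[0,0.5,-1.6],0],[[0,0.5,-1.6],0]]' 7.4|grep force;python3 st.py
```

```text
force: [1.5, 12.5, 9.6]
t 43.85 tcp [ 0.5605 -0.248   0.0197] yaw -3.1197 tilt [-0.0011  0.0066] F [ 1.5 12.5  9.6] gap 0.649
frame xy mm [21.9 -0.2]
force: [0.1, 0.0, -0.1]
t 44.45 tcp [ 0.5615 -0.2483  0.0367] yaw -3.1179 tilt [ 0.0025 -0.0017] F [ 0.1  0.  -0.1] gap 0.868
frame xy mm [22.8 -0.6]
```

```bash
python3 -m crank '[[[0,0.1,0],0],[[0,0.1,0],0],[[0,0.1,0],0],[[0,0.1,0],0],[[0,0.1,0],0]]' 5 20|grep -A1 force;python3 st.py; python3 -m crank '[[[0,-0.15,0],0],[[0,-0.3,0],0],[[0,-0.45,0],0],[[0,-0.45,0],0]]'|grep force;python3 st.py
```

```text
force: [-1.0, -0.9, 6.6]
finger_gap: 0.651
t 44.95 tcp [ 0.5608 -0.2468  0.0358] yaw -3.1173 tilt [ 0.0006 -0.0009] F [-1.  -0.9  6.6] gap 0.651
frame xy mm [22.2  0.9]
force: [-0.3, 7.5, 8.2]
t 45.35 tcp [ 0.5606 -0.2481  0.0358] yaw -3.119 tilt [-0.0005  0.0044] F [-0.3  7.5  8.2] gap 0.653
frame xy mm [22.  -0.3]
```

```bash
python3 -m crank '[[[-0.15,-0.1,0],0],[[-0.3,-0.1,0],0],[[-0.45,-0.1,0],0],[[-0.45,-0.1,0],0]]'|grep force;python3 st.py; python3 -m crank '[[[-0.2,0.1,0],0],[[-0.1,0.3,0],0],[[-0.1,0.3,0],0],[[-0.1,0.3,-1],0],[[-0.1,0.3,-5],0],[[4,0.3,-10],0],[[9,0.3,-10],0],[[12,0.3,-10],0],[[12,0.3,-10],0]]' 7.4|grep force;python3 st.py
```

```text
force: [-8.4, 6.3, 14.3]
t 45.75 tcp [ 0.5608 -0.2481  0.0356] yaw -3.117 tilt [-0.0099  0.007 ] F [-8.4  6.3 14.3] gap 0.651
frame xy mm [22.2 -0.3]
force: [0.3, 0.7, -0.2]
t 46.65 tcp [ 0.44   -0.2499  0.136 ] yaw -3.1201 tilt [-0.0046  0.0033] F [ 0.3  0.7 -0.2] gap 0.863
frame xy mm [-98.6   0.7]
```

```bash
python3 -m crank '[[[-1,0,4],0],[[-1.5,0,8],0],[[-2.5,0,9.3],0],[[-3.2,0,9.3],0],[[-3.6,0,9.3],0],[[-3.8,0,9.3],0],[[-3.8,0,9.3],0]]' 0 20|grep force;python3 st.py
```

```text
force: [-3.8, -0.7, -1.1]
t 47.35 tcp [ 0.4821 -0.2505  0.0431] yaw -3.1165 tilt [-0.0023  0.0004] F [-3.8 -0.7 -1.1] gap 0.0
frame xy mm [-56.6  -0.9]
```

```bash
python3 -m crank '[[[-0.1,0,0],0],[[-0.2,0,0],0],[[-0.3,0,0],0],[[-0.4,0,0],0],[[-0.4,0,0],0]]'|grep force;python3 st.py;  python3 -m crank '[[[-0.1,0,0],0],[[-0.2,0,0],0],[[-0.3,0,0],0],[[-0.3,0,0],0]]'|grep force;python3 st.py
```

```text
force: [-13.1, -3.2, 0.6]
t 47.85 tcp [ 0.4819 -0.2492  0.0425] yaw -3.1156 tilt [-0.0103  0.004 ] F [-13.1  -3.2   0.6] gap -0.002
frame xy mm [-56.7   0.4]
force: [-19.1, -6.8, 5.2]
t 48.25 tcp [ 0.482  -0.2491  0.0424] yaw -3.1143 tilt [-0.0161  0.0052] F [-19.1  -6.8   5.2] gap 0.004
frame xy mm [-56.6   0.5]
```

```bash
python3 -m crank '[[[1,0,0],0],[[2,0,0],0],[[2,0,1.5],0],[[2,0,2.5],0],[[1.5,0,2.5],0],[[1.1,0,2.5],0],[[0.8,0,2.5],0],[[0.5,0,2.5],0],[[0.2,0,2.5],0],[[0.2,0,2.5],0]]'|grep force;python3 st.py; python3 -m crank '[[[2,0,0],0],[[4,0,-3],0],[[6,0,-8],0],[[7,4,-12],0],[[7,9,-16],0],[[7,14,-18],0],[[7,18,-18],0],[[7,18,-18],0]]'|grep force
python3 - <<'E'
from h import *
im,p=save("top","t20");im2,p2=save("scene","s20")
o=np.hstack([cv2.resize(im[160:256,305:369,::-1],(400,600),interpolation=cv2.INTER_CUBIC),cv2.resize(im2[225:325,185:250,::-1],(390,600),interpolation=cv2.INTER_CUBIC)])
cv2.imwrite("pics/v13.png",o)
E
```

```text
force: [-21.2, -10.1, 8.2]
t 49.25 tcp [ 0.4817 -0.2504  0.0176] yaw -3.114 tilt [-0.0131  0.0031] F [-21.2 -10.1   8.2] gap 0.002
frame xy mm [-57.   -0.8]
force: [0.4, -1.0, -0.8]
```

View pics/v13.png

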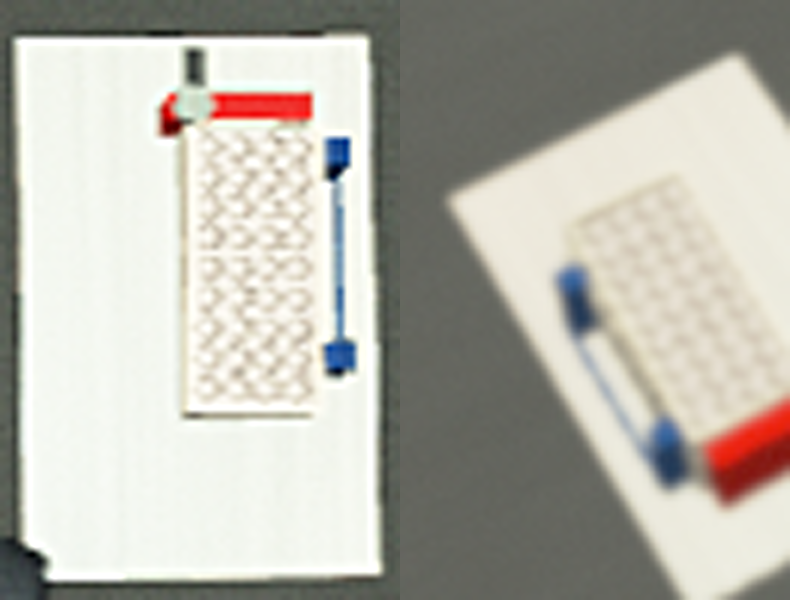

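```bash
python3 st.py 22 5 .09 3.1646 1
```

```text
t 50.15 tcp [ 0.4138 -0.0701  0.1985] yaw -3.113 tilt [ 0.0022 -0.0007] F [-0.4  0.1 -0.4] gap 0.001
frame xy mm [-120.6  181. ]
shift cm [-14.14 -17.67  10.9 ] spin -359.68
```

```bash
python3 -m crank '[[[-4,-5,0],0],[[-7.5,-9.5,1],0],[[-11,-14,4],0],[[-14.1,-17.6,8],0.3],[[-14.1,-17.6,10.5],0.3],[[-14.1,-17.6,10.9],0.3],[[-14.1,-17.6,10.9],0.3]]' 7.4 20|grep force;python3 st.py 22 3 .021 3.1646 1
```

```text
force: [0.4, 1.0, -0.7]
t 50.85 tcp [ 0.5577 -0.2458  0.0851] yaw -3.1247 tilt [-0.0045  0.003 ] F [ 0.4  1.  -0.7] gap 0.866
frame xy mm [19.1  2.1]
shift cm [-0.31  0.07  6.41] spin -360.35
```

```bash
python3 -m crank '[[[-0.1,0.1,2],-0.2],[[-0.1,0.1,4],-0.2],[[-0.1,0.1,5.5],-0.2],[[-0.1,0.1,6],-0.2],[[-0.1,0.1,6],-0.2]]' |grep force;python3 st.py; python3 -m crank '[[[0,0,0],0],[[0,0,0],0],[[0,0,0],0],[[0,0,0],0],[[0,0,0],0]]' 5 20|grep -A1 force;python3 st.py
```

```text
force: [0.8, -0.3, -0.2]
t 51.35 tcp [ 0.5596 -0.2434  0.0285] yaw -3.1189 tilt [-0.0006  0.0004] F [ 0.8 -0.3 -0.2] gap 0.87
frame xy mm [21.1  4.4]
force: [-0.7, -4.0, 6.8]
finger_gap: 0.653
t 51.85 tcp [ 0.5612 -0.2457  0.03  ] yaw -3.1187 tilt [ 0.0032 -0.0035] F [-0.7 -4.   6.8] gap 0.653
frame xy mm [22.6  2. ]
```

```bash
python3 -m crank '[[[0,-0.3,0],0],[[0,-0.6,0],0],[[0,-0.8,0],0],[[0,-0.8,0],0]]' |grep force;python3 st.py
```

```text
force: [0.9, 9.1, 11.2]
t 52.25 tcp [ 0.5603 -0.2477  0.0298] yaw -3.121 tilt [-0.0003  0.0064] F [ 0.9  9.1 11.2] gap 0.655
frame xy mm [21.7  0.1]
```

```bash
python3 -m crank '[[[-0.2,0,0],0],[[-0.4,0,0],0],[[-0.5,0,0],0],[[-0.5,0,0],0]]'|grep force;python3 st.py; python3 -m crank '[[[0.2,0.1,0],0],[[0.4,0.4,0],0],[[0.4,0.4,0],0],[[0.4,0.4,-1],0],[[0.4,0.4,-5],0],[[0.4,0.4,-10],0],[[4,0.4,-13],0],[[8,5,-13],0],[[8,9,-13],0],[[8,9,-13],0]]' 7.4|grep force; python3 st.py
python3 - <<'E'
from h import *
im,p=save("wrist","w21");cv2.imwrite("pics/w21.png",im[:,:,::-1]);print(np.round(p["pose"],4).tolist())
im2,p=save("top","t21");a=cv2.imread("pics/top0.png");b=im2[:,:,::-1]
for n,(x,y) in dict(bead=(257,155),stone=(244,275),pliers=(420,285)).items():
    d=cv2.absdiff(a,np.ascontiguousarray(b))[y-20:y+20,x-25:x+25];print(n,d.max(),d.mean().round(2))
E
```

```text
force: [-10.9, 5.8, 16.8]
t 52.65 tcp [ 0.5603 -0.2476  0.0297] yaw -3.1192 tilt [-0.0106  0.0078] F [-10.9   5.8  16.8] gap 0.652
frame xy mm [21.7  0.2]
force: [1.0, -1.3, -0.3]
t 53.65 tcp [ 0.4794 -0.1581  0.1588] yaw -3.1165 tilt [-0.0046  0.0044] F [ 1.  -1.3 -0.3] gap 0.869
frame xy mm [-57.2  91.6]
[[-0.0254, -0.9473, -0.3194, 0.3963], [0.9997, -0.0223, -0.0134, -0.16], [0.0056, -0.3196, 0.9475, 0.3033], [0.0, 0.0, 0.0, 1.0]]
bead 20 6.51
stone 194 15.72
pliers 21 6.2
```

View pics/w21.png

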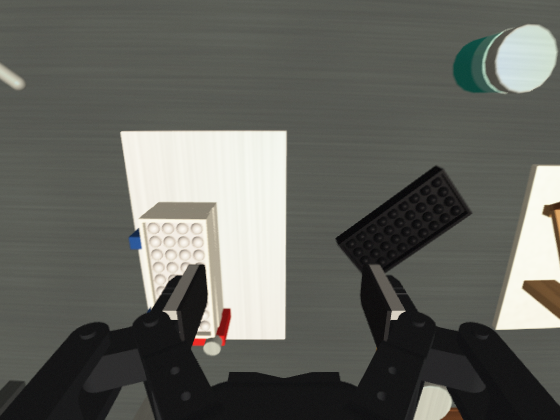

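```bash
python3 -m crank '[[[0,0,0],0],[[0,0,0],0],[[0,0,0],0]]'|grep force; python3 -c "
from station import manip
print(manip.sign_off(), manip.sense()['t'])"
```

```text
force: [-0.6, 1.2, 0.1]
the job is handed in; nothing more can be done
the job is handed in; nothing more can be done
```

I stacked the three cases in the blue-posted frame, turquoise at the bottom, then gold, then silver, and handed the job in at about 54 s of the 72 s allowed. No verdict was reported.

**How it went**
- **Turquoise:** I gripped it and slid it by touch against both posts, then against the red stop. The stop face came out at roughly frame x = 72 mm.
- **Gold and silver:** The tool cannot tilt, so I gripped each case near its lower end. I levelled it by raising it against the underside of the LED bar, set it down short of the stop, and pushed it home with the fingers closed. I then squared the pile sideways with grips and nudges at several heights.

**Last checks**
- **Stop:** The closed fingers met the pile's open end at the same place within about 0.6 mm, both for silver alone and for the whole pile, with up to about 22 N of push.
- **Posts:** The final sideways nudge stalled at tool y = -0.2477, against -0.2478 when turquoise first touched them.
- **Look:** The last pictures show one clean block, flat in the frame and against the posts and the stop.
- **Bystanders:** Bead jar and pliers are unchanged in the top view. The stone jar's patch did differ from the first picture, most likely because the arm was in the way. It was still upright in the final wrist view, but I did not measure its position.

**What went wrong or was not checked**
- **Frame origin:** My first estimate was about 20 mm off across the frame, because the plate is not centred on it. Touching the posts corrected this.
- **Wrong move:** One carry with gold went the wrong way under the bar, but the case did not slip and the force stayed low.
- **Fit of each case:** I did not measure gold's or turquoise's final gap to the stop separately.
- **Pictures:** I viewed 14, over the budget of 10 and the one or two allowed beyond it.

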